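# Put three sample blocks back on their own lab instruments

### The arm

A 6-joint arm with a two-finger parallel gripper is mounted at the origin on the work surface. World frame = base frame: x ahead of the robot, y to its left, z up, the work surface at z = 0. Lengths are in m, angles in degrees, forces in N, time in s.
With the tool pointing down it reaches from about 0.4 to 0.825 m from the base axis. Payload 7 kg.
Tool frame: the origin (TCP) lies on the mounting face of the last link; the fingertips stand 178 mm ahead of it and the grasp point (between the pads) lies 159 mm ahead of it; z points along the fingers, y is the direction in which the jaws open and shut (so a half turn about z gives the same grasp; the last joint's range is limited). The gripper opens to 88 mm and grips with 3 to 60 N. Pads are 19 mm wide; open, the fingers measure 130 mm over their backs; the gripper's body (78 mm by 193 mm) begins 47 mm behind the grasp point.
Start: joints at [-54.654, 20.546, 0.682, 0, -70.136, -16.507], TCP at [0.218, -0.639, 0.405] pointing down, gripper open.
Joint ranges: [-176.03, 176.03], [-82.01, 121.73], [-58.28, 71.71], [-173.87, 95.51], [-174.79, -0.11], [-173.66, 173.66]. Speed limits (degrees/s): [136.94, 136.94, 172.46, 180, 180, 180].

### API

Orientations are given as [roll, pitch, yaw] about the fixed x, y, z axes, in that order (R = Rz(yaw) Ry(pitch) Rx(roll)).
In Python, from plant import r gives the robot as it stands. The module is installed in compiled form; this text tells all that it offers.
- The arm moves only by the tool carry_out, never from a script. Its argument "plan" is a list of rows, each a list of 3 entries, a list of its own where there are three numbers: the shift along the tool's x, y, z in m, then the turn, a rotation vector about the tool's x, y, z in degrees, then the closure in counts, from 0 (fully open) to 255 (shut). In form: [[[x, y, z], [ax, ay, az], hand], ...]. A call has 1 to 12 rows; each row shifts and turns the commanded pose from where the row before left it, along the tool's axes as they then stand; what a row does not reach is not made up. A row lasts 1/12 s, in which the tool goes at most 41.7 mm and 7.16 degrees, less where a joint would pass 70% of its speed; a pose out of reach is approached as far as the arm can. A call is refused whole if a number of a shift passes 0.0417 or a number of a turn 7.16, either way. A call with a gripper value outside its range is refused whole. The fingers move at their own pace and stop on an object; "grip_force" is the grip in N (left out, the last holds). Time passes only in rows, so rows that do not move let the fingers close. It gives the time, the measured TCP pose, the force and the opening at its end, in the units of the state.
- r.get_state(): the state, without advancing time (a new reading comes with each control period).
- r.capture(name): name is "side" or "top"; returns the picture (400x640x3 uint8, red, green, blue); there is no depth.
- r.get_calibration(name): a dict with "K" (3x3 intrinsics, pixels), "D" ([k1, k2, p1, p2, k3] as OpenCV has them; the pictures are not rectified), "rvec" (rotation vector, rad) and "tvec" (3), from world to camera coordinates, as OpenCV has them. Camera axes: x right, y down, z forward; pixel columns grow to the right and rows downward; lengths in m; the calibration is good to about 2 mm. A picture is of the moment at which its call begins. get_calibration takes no time and is no camera call.
- r.close_job(): hands the job in, once; it reports no verdict.
The state is a dict: "time_s": time; "joints": joint angles; "qd": joint speeds; "joint_torque": joint torques, N m; "tcp_pos": TCP position; "eef_rot": TCP orientation; "contact_force": force on the tool from outside, world axes, zero at the start; "moment": the same for the moment, N m; "gripper_width": finger opening in m.
Only numpy, scipy, OpenCV 4.12 (cv2) and the standard library are available. Lean on these libraries where they do the work, as an engineer would, in place of code of your own. Each camera call takes 0.05 s, during which the arm holds its last target. There are 200 camera calls.

### The job

The three aluminium sample blocks stand on the wrong instruments: move the long block to the block heater, the square block to the finned cooler and the round block to the round-topped shaker, each set down gently, upright, squarely and in the middle of its plate. Use the empty steel stand as the halfway place for one of them: set it down there and let go of it on the way, and never put a block on the bench itself. Leave the bottle, the beaker and the tube rack where they stand.

Things in the scene. Friction and masses are not known exactly. Their poses are not given: they have to be found in the camera images.
- long_block: Loose bare-aluminium block, 84 x 44 x 40 mm high, about 0.3 kg, with eight small wells (12 mm, two rows of four) in its top. Starts on the cooler. Its origin is the centre of its underside, z up. x along its 84 mm length, y across its 44 mm width.
- square_block: Loose bare-aluminium block, 52 x 52 x 40 mm high, about 0.22 kg, with four wells (16 mm) in its top. Starts on the shaker. Its origin is the centre of its underside, z up. x and y square to its sides.
- round_block: Loose bare-aluminium cylinder, 54 mm in diameter, 40 mm high, about 0.2 kg, with one wide well (32 mm) in its top. Starts on the heater. Its origin is the centre of its underside, z up.
- heater: Block heater: beige instrument with a flat, dark, square 100 x 100 mm steel plate, and a lower front with a display and keys (54 to 104 mm from the origin towards -x, 36 mm high). Fixed; yaw up to 0.35 rad either way. Origin on the bench top (z = 0) under the middle of the plate, axes along its sides, z up. The plate's top is flat, without a rim, at z = 60 mm. Place of the long block.
- cooler: Passive cooler: bare-aluminium finned heat sink with black side rails (130 mm along x) and a flat square 110 x 110 mm top. Fixed; yaw up to 0.35 rad either way. Origin on the bench top (z = 0) under the middle of the plate, axes along its sides, z up. The top is flat, without a rim, at z = 40 mm. Place of the square block, its sides along the cooler's.
- shaker: Shaker: white round base with a flat black round platform 104 mm in diameter, and a low white control box with a grey knob on its -x side (43 to 93 mm from the origin, 38 mm high with the knob). Fixed; yaw up to 0.35 rad either way. Origin on the bench top (z = 0) under the middle of the plate, axes along its sides, z up. The platform's top is flat, without a rim, at z = 50 mm; it does not move. Place of the round block.
- stand: Stand: a bare steel 104 x 104 mm plate, perforated with small dark holes (8 mm), on two side walls, like a small bridge; empty at the start, for parking a block. Fixed; yaw up to 0.35 rad either way. Origin on the bench top (z = 0) under the middle of the plate, axes along its sides, z up. Its top is flat, without a rim, at z = 30 mm.
- bottle: Amber reagent bottle with a white cap, 50 mm in diameter, 115 mm high. Loose; a bystander, to be left standing where it is. Origin at the centre of its underside, z up.
- beaker: Clear glass beaker, 56 mm in diameter at the rim, 75 mm high. Loose; a bystander, to be left standing where it is. Origin at the centre of its underside, z up.
- tube_rack: White tube rack, 70 x 45 mm, 35 mm high, with six grey-capped tubes fixed in it that reach 57 mm. Like the bottle, the beaker and a fixed white timer (60 x 45 x 24 mm) it stands in a gap between the instruments. Loose; a bystander, to be left standing where it is. Origin at the centre of its underside, z up.
Things that resemble listed ones, but are neither listed nor needed, are in the scene too. What is shaped like the shaker but blue or green is not meant.

How it is judged:
By the outcome, as a careful person would: the job done as asked, in the order asked, and still so for the second after the job is handed in, with the robot touching nothing.
It also fails if it takes over 112 s, if anything falls off the work surface, if the arm or the gripper's body presses on something with over 40 N, if the wrist force passes 120 N, or if a joint passes its speed limit or range.

## Working session

There is one attempt and no reset: what is moved stays moved. The work goes in short steps, Python scripts to look and compute and a tool call to move; the robot and the scene stay as the last step left them, time stands still between calls to the robot, and variables do not carry over. Pictures are saved under pics/ and viewed, about 12 in all and at most 16, crops included, and the job is handed in when it is done.

Besides the shell and the picture viewer there is one more tool, called after "Emit:" as name(argument=value, ...) on one line, values as JSON. carry_out: Moves the arm, as the interface text tells. Its arguments: {"type":"object","properties":{"plan":{"type":"array","items":{"type":"array"}},"grip_force":{"type":"number"}},"required":["plan"]}

```bash
mkdir -p pics; ls; python3 - <<'E'
from plant import r
import cv2
print(r.get_state())
for n in("side","top"):
    im=r.capture(n); cv2.imwrite(f"pics/{n}0.png",cv2.resize(im[:,:,::-1],(800,500),interpolation=cv2.INTER_CUBIC)); cv2.imwrite(f"{n}0raw.png",im[:,:,::-1])
    print(r.get_calibration(n))
E
```

```text
pics
{'time_s': 0.0, 'joints': array([-5.46530698e+01,  2.05909811e+01,  6.33695950e-01, -2.19487364e-02,
       -7.01369594e+01, -1.65071321e+01]), 'qd': array([ 0.02473137, -0.14602491, -0.01176084,  0.12064408, -0.03557281,
        0.04937729]), 'joint_torque': array([ 9.13797812e-04, -5.82720208e+01,  2.93062913e+01,  6.99699104e+00,
        6.91094989e-03, -1.58930366e-04]), 'tcp_pos': array([ 0.21791196, -0.6386419 ,  0.40372123]), 'eef_rot': array([ 1.79903777e+02, -6.99818338e-03, -1.61167671e+02]), 'contact_force': array([ 0.57190072, -0.0017285 , -0.70364479]), 'moment': array([ 0.05212836, -0.00665316,  0.01862394]), 'gripper_width': 0.08783647745066946}
{'K': array([[442.81237739,   0.        , 317.21904073],
       [  0.        , 442.81237739, 193.80327571],
       [  0.        ,   0.        ,   1.        ]]), 'D': array([0.02158721, 0.        , 0.        , 0.        , 0.        ]), 'rvec': array([ 0.54473098, -2.56991716,  1.33221045]), 'tvec': array([0.4951785 , 0.14109848, 1.18291567])}
{'K': array([[450.08032092,   0.        , 317.23972926],
       [  0.        , 450.08032092, 206.09513669],
       [  0.        ,   0.        ,   1.        ]]), 'D': array([-0.02961471,  0.        ,  0.        ,  0.        ,  0.        ]), 'rvec': array([ 2.16366449, -2.16534813,  0.13056319]), 'tvec': array([0.06540967, 0.49675885, 1.28512781])}
```

View pics/top0.png

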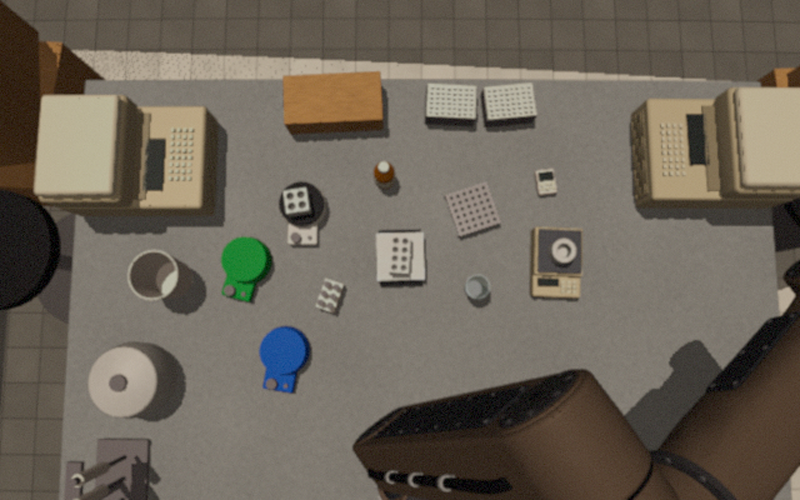

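View pics/side0.png

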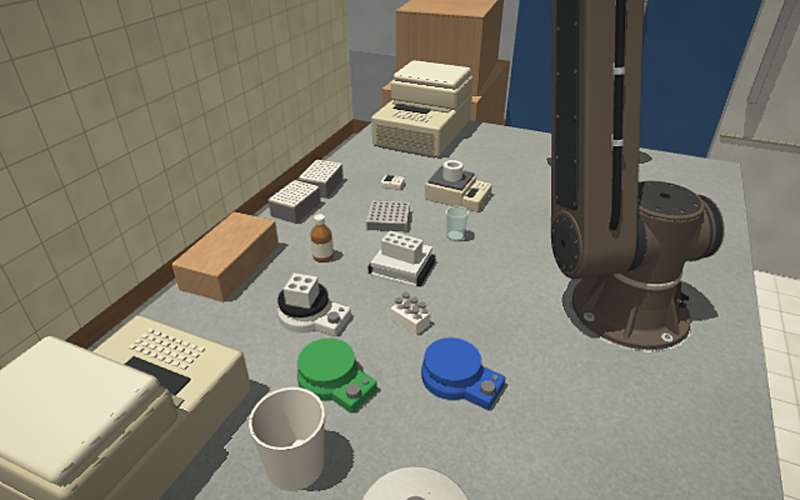

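The top view (800 px) shows these candidates:
- **Shakers:** white with a black platform at (300,203), green at (246,260), blue at (284,350). The white one fits the description.
- **Cooler:** (401,257), with the long block on it.
- **Perforated plates:** the stand at (472,209) is a lone plate. The two at (451,103) and (510,103) are white racks with dark sides.
- **Heater:** (557,252), with the round block on it.

Next I'll check enlarged crops of these.

```bash
python3 - <<'E'
import cv2,numpy as np
im=cv2.imread("top0raw.png")
T=[]
for cx,cy in[(240,172),(320,205),(378,168),(446,211)]:
    x0,y0=cx-40,cy-30
    t=cv2.resize(im[y0:y0+60,x0:x0+80],(400,300),interpolation=cv2.INTER_CUBIC)
    for k in range(0,80,10):
        cv2.line(t,(k*5,0),(k*5,5),(0,255,255),1); cv2.putText(t,str(x0+k),(k*5,14),0,.33,(0,255,255),1)
    for k in range(10,60,10):
        cv2.line(t,(0,k*5),(5,k*5),(0,255,255),1); cv2.putText(t,str(y0+k),(7,k*5+4),0,.33,(0,255,255),1)
    T.append(t)
cv2.imwrite("pics/tiles0.png",np.vstack([np.hstack(T[:2]),np.hstack(T[2:])]))
E
```

```text
(no output)
```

View pics/tiles0.png

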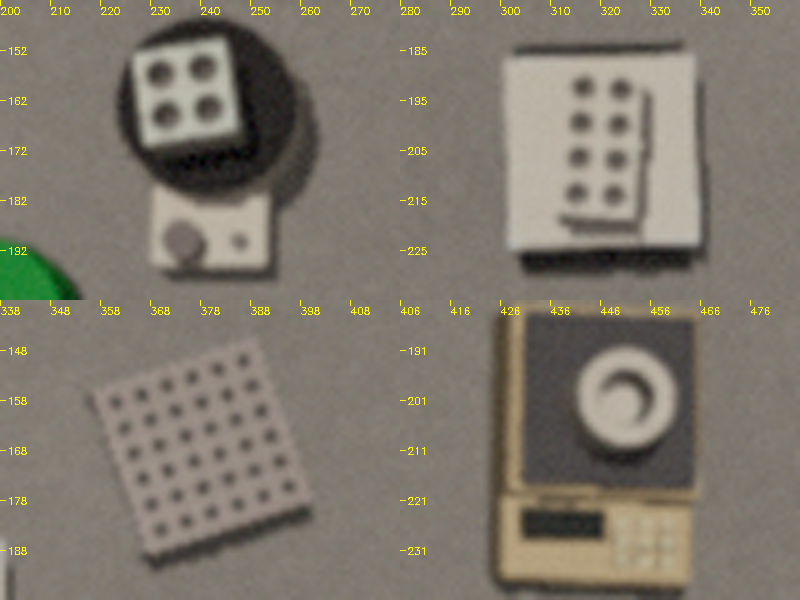

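```bash
cat > vis.py <<'E'
import cv2,numpy as np
from plant import r
C={n:r.get_calibration(n) for n in("top","side")}
def back(n,uv,z):
    c=C[n];R=cv2.Rodrigues(c["rvec"])[0];o=-R.T@c["tvec"]
    p=cv2.undistortPoints(np.array(uv,float).reshape(-1,1,2),c["K"],c["D"])[:,0]
    d=np.c_[p,np.ones(len(p))]@R
    return (o+d*((z-o[2])/d[:,2])[:,None])[:,:2]
def proj(n,P):
    c=C[n];return cv2.projectPoints(np.array(P,float),c["rvec"],c["tvec"],c["K"],c["D"])[0][:,0]
def box(x,y,yaw,L,W,z):
    a=np.radians(yaw);R=np.array([[np.cos(a),-np.sin(a)],[np.sin(a),np.cos(a)]])
    q=np.array([[1,1],[1,-1],[-1,-1],[-1,1]])*[L/2,W/2]@R.T+[x,y]
    return np.c_[q,np.full(4,z)]
def tile(x0,y0,s,pts,ox=0,oy=0):
    return [((u-ox+.5)/s-.5+x0,(v-oy+.5)/s-.5+y0) for u,v in pts]
E
python3 - <<'E'
from vis import *
def rep(nm,uv,z):
    P=back("top",uv,z);n=len(P);print(nm,"mean",P.mean(0).round(4))
    if n==4:
        for i in range(4):
            d=P[(i+1)%4]-P[i];print("   len %.1f dir %.1f"%(np.hypot(*d)*1e3,np.degrees(np.arctan2(d[1],d[0]))))
t=lambda x0,y0,ox,oy,p:tile(x0,y0,5,p,ox,oy)
rep("shaker",t(200,142,0,0,[(119,108),(208,20),(298,108),(208,197)]),.05)
rep("shbox",t(200,142,0,0,[(153,267),(270,268)]),.03)
rep("sq wells",t(200,142,0,0,[(160,74),(204,67),(209,107),(167,115)]),.09)
rep("sq corn",t(200,142,0,0,[(133,53),(226,39),(243,131),(143,146)]),.09)
w=[(583,87),(581,122),(579,157),(577,193),(614,194),(617,159),(619,124),(621,89)]
rep("long w",t(280,175,400,0,w),.08)
rep("long wc",t(280,175,400,0,[w[0],w[3],w[4],w[7]]),.08)
rep("cooler",t(280,175,400,0,[(503,57),(696,52),(700,246),(508,249)]),.04)
rep("stand",t(338,138,0,300,[(92,391),(257,338),(312,504),(150,556)]),.03)
rep("stand h",t(338,138,0,300,[(117,402),(243,360),(289,486),(160,530)]),.03)
rep("heater",t(406,181,400,300,[(523,313),(697,318),(695,493),(521,488)]),.06)
rep("round",t(406,181,400,300,[(577,397),(627,347),(678,397),(627,448)]),.1)
v=lambda p:[(a*.8,b*.8) for a,b in p]
rep("bottle",v([(384,168)]),.115);rep("beaker",v([(477,287)]),.075);rep("rack",v([(330,294)]),.05);rep("timer",v([(546,182)]),.024)
E
```

```text
shaker mean [0.6198 0.2856]
   len 72.8 dir -44.2
   len 74.7 dir -134.5
   len 73.3 dir 135.6
   len 74.4 dir 45.2
shbox mean [0.5291 0.2853]
sq wells mean [0.6212 0.2923]
   len 25.1 dir -80.8
   len 23.2 dir -171.9
   len 24.0 dir 101.0
   len 24.0 dir 10.7
sq corn mean [0.6204 0.2915]
   len 53.0 dir -81.3
   len 53.9 dir -168.7
   len 56.7 dir 98.6
   len 53.8 dir 7.3
long w mean [0.5004 0.0593]
long wc mean [0.5004 0.0594]
   len 60.0 dir 176.7
   len 20.7 dir -91.6
   len 59.5 dir -3.9
   len 21.4 dir 86.9
cooler mean [0.4995 0.0572]
   len 112.3 dir -88.5
   len 113.1 dir -179.2
   len 110.6 dir 90.9
   len 111.9 dir 1.7
stand mean [ 0.6127 -0.1148]
   len 103.6 dir -71.9
   len 104.5 dir -163.1
   len 100.8 dir 107.9
   len 104.0 dir 18.4
stand h mean [ 0.6143 -0.1145]
   len 79.3 dir -71.3
   len 80.0 dir -161.3
   len 80.9 dir 108.9
   len 80.4 dir 17.6
heater mean [ 0.5073 -0.3076]
   len 100.7 dir -91.6
   len 101.2 dir 177.1
   len 99.8 dir 88.3
   len 101.0 dir -2.4
round mean [ 0.5053 -0.3059]
   len 40.3 dir -45.9
   len 39.3 dir -135.6
   len 41.0 dir 133.9
   len 39.2 dir 43.4
bottle mean [0.6873 0.0932]
beaker mean [ 0.425 -0.115]
rack mean [0.4109 0.2169]
timer mean [ 0.6791 -0.2923]
```

The sizes match the descriptions: stand 104, heater 100, cooler 111, shaker 104 mm, and the square block at about 53. Everything is in reach.

Plan: round block to the stand, long block to the heater, square block to the cooler, then round block to the shaker. I'll start by moving above the heater.

Emit:
carry_out(plan=[[[-0.0316,0.0185,0.005],[0,0,0],0],[[-0.0316,0.0185,0.005],[0,0,0],0],[[-0.0316,0.0185,0.005],[0,0,0],0],[[-0.0316,0.0185,0.005],[0,0,0],0],[[-0.0316,0.0185,0.005],[0,0,0],0],[[-0.0316,0.0185,0.005],[0,0,0],0],[[-0.0316,0.0185,0.005],[0,0,0],0],[[-0.0316,0.0185,0.005],[0,0,0],0],[[-0.0316,0.0185,0.005],[0,0,0],0],[[-0.0316,0.0185,0.005],[0,0,0],0],[[-0.0316,0.0185,0.005],[0,0,0],0],[[-0.0316,0.0185,0.005],[0,0,0],0]], grip_force=20)

```text
time_s: 1.1
tcp_pos: [0.5059, -0.3046, 0.3443]
eef_rot: [180.0, -0.0, -161.2]
contact_force: [0.7, -1.0, -0.1]
gripper_width: 0.0878
```

Emit:
carry_out(plan=[[[0,0,0],[0,0,5.2],0],[[0,0,0],[0,0,5.2],0],[[0,0,0],[0,0,5.2],0],[[0,0,0],[0,0,5.2],0],[[0,0,0],[0,0,0],0],[[0,0,0],[0,0,0],0]])

```text
time_s: 1.6
tcp_pos: [0.5051, -0.3062, 0.3443]
eef_rot: [180.0, -0.0, 178.2]
contact_force: [0.4, -0.1, 0.3]
gripper_width: 0.0877
```

Emit:
carry_out(plan=[[[0,0,0.025],[0,0,0],0],[[0,0,0.025],[0,0,0],0],[[0,0,0.025],[0,0,0],0],[[0,0,0.015],[0,0,0],0],[[0,0,0.01],[0,0,0],0],[[0,0,0],[0,0,0],60],[[0,0,0],[0,0,0],90],[[0,0,0],[0,0,0],130],[[0,0,0],[0,0,0],170],[[0,0,0],[0,0,0],200],[[0,0,0],[0,0,0],200],[[0,0,0],[0,0,0],200]])

```text
time_s: 2.6
tcp_pos: [0.5055, -0.3061, 0.2458]
eef_rot: [-180.0, 0.1, 178.1]
contact_force: [-0.0, 3.9, 6.1]
gripper_width: 0.0545
```

```bash
python3 - <<'E'
from vis import *
s=r.get_state();print(s["tcp_pos"],s["gripper_width"],s["contact_force"],s["joints"])
im=r.capture("side");cv2.imwrite("side1.png",im[:,:,::-1])
c=np.ascontiguousarray(im[110:210,300:460,::-1]);cv2.imwrite("pics/s1.png",cv2.resize(c,(800,500),interpolation=cv2.INTER_CUBIC))
E
```

```text
[ 0.50546649 -0.30607566  0.245762  ] 0.05448664332704248 [-0.04755526  3.85321736  6.0582684 ] [-1.22596604e+01  2.11961357e+01 -2.14313070e+01 -1.41506972e-02
 -4.72737978e+01 -7.96744641e+01]
```

View pics/s1.png

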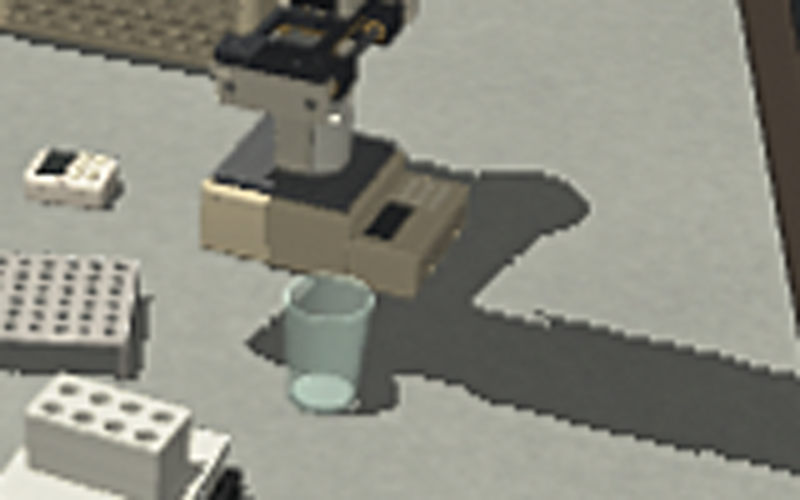

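The block is gripped (opening 54.5 mm) and the beaker is clear. I'll lift and carry it to the stand.

Emit:
carry_out(plan=[[[0,0,-0.005],[0,0,0],200],[[0,0,-0.015],[0,0,0],200],[[0,0,-0.02],[0,0,0],200],[[0,0,-0.02],[0,0,0],200],[[-0.0102,0.0195,0],[0,0,0],200],[[-0.0152,0.0292,0],[0,0,0],200],[[-0.0178,0.0341,0],[0,0,0],200],[[-0.0178,0.0341,0],[0,0,0],200],[[-0.0178,0.0341,0],[0,0,0],200],[[-0.0152,0.0292,0],[0,0,0],200],[[-0.0076,0.0147,0],[0,0,0],200],[[0,0,0],[0,0,0],200]])

```text
time_s: 3.65
tcp_pos: [0.6149, -0.112, 0.3045]
eef_rot: [180.0, 0.0, 178.2]
contact_force: [-0.1, -0.8, -3.3]
gripper_width: 0.0544
```

Emit:
carry_out(plan=[[[0,0,0.02],[0,0,0],200],[[0,0,0.025],[0,0,0],200],[[0,0,0.02],[0,0,0],200],[[0,0,0.01],[0,0,0],200],[[0,0,0],[0,0,0],200],[[0,0,0],[0,0,0],200]])

```text
time_s: 4.15
tcp_pos: [0.6133, -0.1154, 0.2297]
eef_rot: [-180.0, -0.1, 178.0]
contact_force: [0.4, 0.1, -1.2]
gripper_width: 0.0544
```

Emit:
carry_out(plan=[[[0,0,0.006],[0,0,0],200],[[0,0,0.003],[0,0,0],200],[[0,0,0.002],[0,0,0],200],[[0,0,0],[0,0,0],200],[[0,0,0],[0,0,0],200]])

```text
time_s: 4.57
tcp_pos: [0.6134, -0.115, 0.219]
eef_rot: [-180.0, 0.0, 178.0]
contact_force: [0.3, -0.1, -2.6]
gripper_width: 0.0544
```

Emit:
carry_out(plan=[[[0,0,0.0015],[0,0,0],200],[[0,0,0.001],[0,0,0],200],[[0,0,0],[0,0,0],200],[[0,0,0],[0,0,0],200]])

```text
time_s: 4.9
tcp_pos: [0.6133, -0.1149, 0.2161]
eef_rot: [-180.0, -0.0, 178.0]
contact_force: [-0.2, 0.1, -2.5]
gripper_width: 0.0547
```

Emit:
carry_out(plan=[[[0,0,0.001],[0,0,0],200],[[0,0,0.0],[0,0,0],200],[[0,0,0],[0,0,0],200]])

```text
time_s: 5.15
tcp_pos: [0.6134, -0.115, 0.2158]
eef_rot: [-180.0, 0.0, 178.1]
contact_force: [-2.2, 1.2, 5.3]
gripper_width: 0.0543
```

Contact is made at the height I expected. I'll let go and lift.

Emit:
carry_out(plan=[[[0,0,0],[0,0,0],85],[[0,0,0],[0,0,0],70],[[0,0,0],[0,0,0],40],[[0,0,0],[0,0,0],0],[[0,0,0],[0,0,0],0],[[0,0,0],[0,0,0],0],[[0,0,-0.01],[0,0,0],0],[[0,0,-0.02],[0,0,0],0],[[0,0,-0.025],[0,0,0],0],[[0,0,-0.025],[0,0,0],0],[[0,0,0],[0,0,0],0]])

```text
time_s: 6.07
tcp_pos: [0.615, -0.1151, 0.3015]
eef_rot: [-180.0, 0.5, 178.1]
contact_force: [-0.1, 1.3, 0.3]
gripper_width: 0.0878
```

Emit:
carry_out(plan=[[[0.012,0.0171,0],[0,0,0],0],[[0.018,0.0256,0],[0,0,0],0],[[0.0203,0.029,0],[0,0,0],0],[[0.0203,0.029,0],[0,0,0],0],[[0.0203,0.029,0],[0,0,0],0],[[0.018,0.0256,0],[0,0,0],0],[[0.0108,0.0153,0],[0,0,0],0],[[0,0,0],[0,0,1.3],0],[[0,0,0],[0,0,0],0],[[0,0,0],[0,0,0],0]])

```text
time_s: 6.9
tcp_pos: [0.4998, 0.0597, 0.2958]
eef_rot: [180.0, 0.1, 176.8]
contact_force: [-0.4, 0.1, -0.2]
gripper_width: 0.0874
```

```bash
python3 - <<'E'
from vis import *
print(r.get_state()["tcp_pos"])
im=r.capture("top")[:,:,::-1];cv2.imwrite("top1.png",im)
x0,y0=220,110
cv2.imwrite("pics/t1.png",cv2.resize(im[y0:y0+150,x0:x0+200],(800,600),interpolation=cv2.INTER_CUBIC))
E
```

```text
[0.499829   0.05968885 0.29575996]
```

View pics/t1.png

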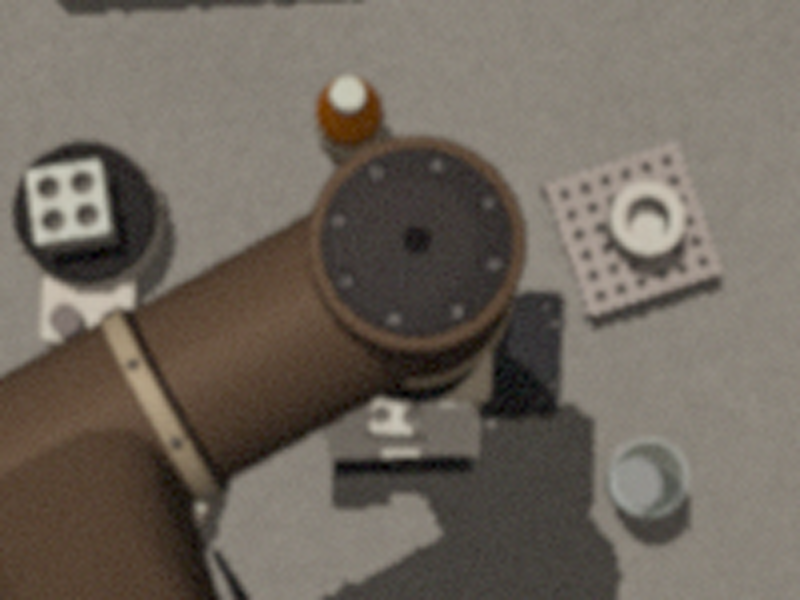

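The round block stands on the stand (view (648,218)), and the bottle and beaker haven't moved. I'll descend onto the long block.

Emit:
carry_out(plan=[[[0,0,0.02],[0,0,0],0],[[0,0,0.025],[0,0,0],0],[[0,0,0.018],[0,0,0],0],[[0,0,0.01],[0,0,0],0],[[0,0,0],[0,0,0],60],[[0,0,0],[0,0,0],90],[[0,0,0],[0,0,0],115],[[0,0,0],[0,0,0],140],[[0,0,0],[0,0,0],200],[[0,0,0],[0,0,0],200],[[0,0,0],[0,0,0],200]], grip_force=25)

```text
time_s: 7.87
tcp_pos: [0.4998, 0.0599, 0.2228]
eef_rot: [179.9, 0.1, 176.7]
contact_force: [-1.3, 2.3, 1.0]
gripper_width: 0.0462
```

```bash
python3 - <<'E'
from vis import *
print(r.get_state()["tcp_pos"])
print(back("top",tile(220,110,4,[(648,219)]),.07),back("top",tile(220,110,4,[(543,189),(676,142),(720,279),(590,318)]),.03).mean(0))
E
```

```text
[0.49983926 0.05994367 0.2228468 ]
[[ 0.61207772 -0.11909795]] [ 0.61100224 -0.1133784 ]
```

Emit:
carry_out(plan=[[[0,0,0],[0,0,0],200],[[0,0,0],[0,0,0],200],[[0,0,0],[0,0,0],200]])

```text
time_s: 8.12
tcp_pos: [0.5, 0.0601, 0.2228]
eef_rot: [180.0, 0.1, 176.8]
contact_force: [-1.6, 4.1, 6.2]
gripper_width: 0.0437
```

Emit:
carry_out(plan=[[[0,0,-0.005],[0,0,0],200],[[0,0,-0.025],[0,0,0],200],[[0,0,-0.03],[0,0,0],200],[[0,0,-0.028],[0,0,-1.05],200],[[-0.0011,-0.02,0],[0,0,0],200],[[-0.0017,-0.03,0],[0,0,0],200],[[-0.002,-0.036,0],[0,0,0],200],[[-0.002,-0.036,0],[0,0,0],200],[[-0.002,-0.036,0],[0,0,0],200],[[-0.002,-0.036,0],[0,0,0],200],[[-0.002,-0.036,0],[0,0,0],200],[[-0.002,-0.036,0],[0,0,0],200]])

```text
time_s: 9.12
tcp_pos: [0.5032, -0.2085, 0.3099]
eef_rot: [180.0, -0.1, 177.8]
contact_force: [1.0, 0.5, -2.0]
gripper_width: 0.0438
```

Emit:
carry_out(plan=[[[-0.002,-0.036,0],[0,0,0],200],[[-0.0017,-0.03,0],[0,0,0],200],[[-0.0011,-0.02,0],[0,0,0],200],[[-0.0009,-0.0152,0],[0,0,0],200],[[0,0,0],[0,0,0],200],[[0,0,0.015],[0,0,0],200],[[0,0,0.02],[0,0,0],200],[[0,0,0.015],[0,0,0],200],[[0,0,0.005],[0,0,0],200],[[0,0,0],[0,0,0],200],[[0,0,0],[0,0,0],200]])

```text
time_s: 10.03
tcp_pos: [0.506, -0.3079, 0.2554]
eef_rot: [-180.0, -0.0, 177.8]
contact_force: [0.5, 0.2, -1.6]
gripper_width: 0.0439
```

Emit:
carry_out(plan=[[[-0.001,0,0.006],[0,0,0],200],[[0,0,0.003],[0,0,0],200],[[0,0,0.0015],[0,0,0],200],[[0,0,0],[0,0,0],200],[[0,0,0],[0,0,0],200]])

```text
time_s: 10.45
tcp_pos: [0.5069, -0.3081, 0.2448]
eef_rot: [-180.0, 0.0, 177.8]
contact_force: [-0.7, 0.2, -2.3]
gripper_width: 0.0441
```

```bash
python3 - <<'E'
from vis import *
print(r.get_state()["tcp_pos"])
im=r.capture("side")[:,:,::-1];cv2.imwrite("side2.png",im)
cv2.imwrite("pics/s2.png",cv2.resize(im[110:185,320:420],(800,600),interpolation=cv2.INTER_CUBIC))
E
```

```text
[ 0.50688838 -0.30813295  0.24481246]
```

View pics/s2.png

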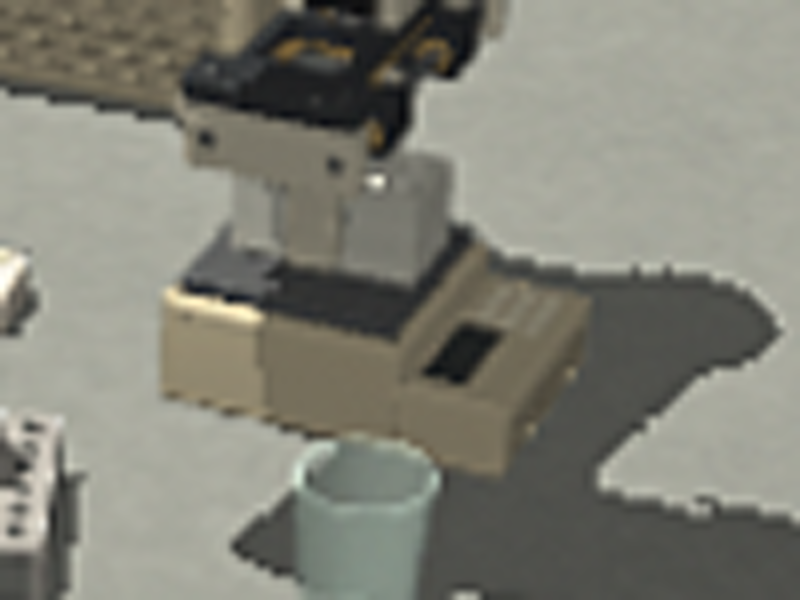

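The long block hovers squarely just above the heater plate, between view (232,250) and (415,283). I'll creep down to contact.

Emit:
carry_out(plan=[[[0,0,0.001],[0,0,0],200],[[0,0,0.001],[0,0,0],200],[[0,0,0],[0,0,0],200],[[0,0,0],[0,0,0],200]])

```text
time_s: 10.83
tcp_pos: [0.507, -0.3082, 0.2429]
eef_rot: [-180.0, 0.0, 177.8]
contact_force: [-0.5, 0.3, -0.2]
gripper_width: 0.0436
```

Emit:
carry_out(plan=[[[0,0,0.0008],[0,0,0],200],[[0,0,0],[0,0,0],200],[[0,0,0],[0,0,0],200]])

```text
time_s: 11.08
tcp_pos: [0.5069, -0.3082, 0.2429]
eef_rot: [-180.0, 0.0, 177.8]
contact_force: [-3.2, 1.8, 7.3]
gripper_width: 0.0438
```

Emit:
carry_out(plan=[[[0,0,0],[0,0,0],115],[[0,0,0],[0,0,0],100],[[0,0,0],[0,0,0],80],[[0,0,0],[0,0,0],40],[[0,0,0],[0,0,0],0],[[0,0,0],[0,0,0],0],[[0,0,0],[0,0,0],0],[[0,0,-0.015],[0,0,0],0],[[0,0,-0.025],[0,0,0],0],[[0,0,-0.025],[0,0,0],0],[[0,0,0],[0,0,0],0]])

```text
time_s: 12.0
tcp_pos: [0.5083, -0.3088, 0.3119]
eef_rot: [-179.8, 0.4, 177.9]
contact_force: [1.2, -0.5, 0.8]
gripper_width: 0.0873
```

Emit:
carry_out(plan=[[[-0.0037,0.025,0],[0,0,0],0],[[-0.0052,0.035,0],[0,0,0],0],[[-0.0056,0.038,0],[0,0,0],0],[[-0.0056,0.038,0],[0,0,0],0],[[-0.0056,0.038,0],[0,0,0],0],[[-0.0056,0.038,0],[0,0,0],0],[[-0.0056,0.038,0],[0,0,0],0],[[-0.0056,0.038,0],[0,0,0],0],[[-0.0056,0.038,0],[0,0,0],0],[[-0.0056,0.038,0],[0,0,0],0],[[-0.0056,0.038,0],[0,0,0],0],[[-0.0056,0.038,0],[0,0,0],0]])

```text
time_s: 13.0
tcp_pos: [0.5887, 0.131, 0.307]
eef_rot: [180.0, 0.0, 177.8]
contact_force: [-0.1, 0.0, -0.1]
gripper_width: 0.0878
```

Emit:
carry_out(plan=[[[-0.0056,0.038,0],[0,0,0],0],[[-0.0056,0.038,0],[0,0,0],0],[[-0.0052,0.035,0],[0,0,0],0],[[-0.0045,0.03,0],[0,0,0],0],[[-0.0035,0.0236,0],[0,0,0],0],[[0,0,0],[0,0,-6],0],[[0,0,0],[0,0,-5.6],0],[[0,0,0],[0,0,0],0],[[0,0,0],[0,0,0],0]])

```text
time_s: 13.75
tcp_pos: [0.6194, 0.2926, 0.3065]
eef_rot: [-180.0, -0.0, -170.8]
contact_force: [0.4, -0.5, 0.2]
gripper_width: 0.0878
```

```bash
python3 - <<'E'
from vis import *
s=r.get_state();print(s["tcp_pos"],s["eef_rot"],s["joints"])
im=r.capture("top")[:,:,::-1];cv2.imwrite("top2.png",im)
t=[]
for cx,cy in[(378,168),(446,211)]:
    x0,y0=cx-25,cy-30
    t.append(cv2.resize(im[y0:y0+60,x0:x0+50],(400,480),interpolation=cv2.INTER_CUBIC))
cv2.imwrite("pics/t2.png",np.hstack(t))
E
```

```text
[0.61937369 0.29262077 0.30654204] [-1.79988723e+02 -1.96900462e-02 -1.70776265e+02] [ 4.15476597e+01  2.54393157e+01 -5.10202605e+00 -1.15975587e-03
 -5.94813269e+01 -1.22323334e+02]
```

View pics/t2.png

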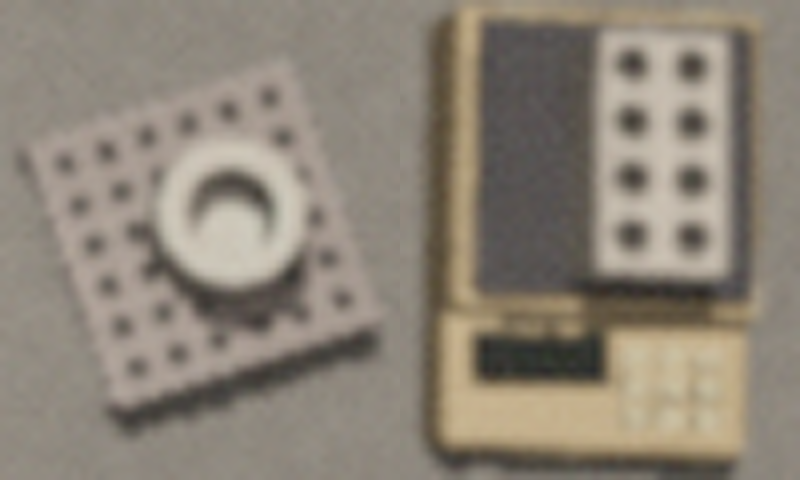

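```bash
python3 - <<'E'
from vis import *
t=lambda x0,y0,ox,p:tile(x0,y0,8,p,ox,0)
H=back("top",t(421,181,400,[(480,20),(754,25),(752,300),(474,294)]),.06)
w=[(631,64),(631,122),(632,179),(631,236),(692,237),(692,180),(692,123),(692,66)]
W=back("top",t(421,181,400,w),.1)
print("heater",H,H.mean(0));print("long",W.mean(0),[np.degrees(np.arctan2(*(W[i]-W[j])[::-1])) for i,j in((0,3),(7,4),(1,2),(0,7))])
print(back("top",t(353,138,0,[(230.5,215)]),.07),back("top",t(353,138,0,[(28,146),(290,62),(380,318),(118,410)]),.03).mean(0),back("top",t(353,138,0,[(64,163),(270,97),(343,300),(137,368)]),.03).mean(0))
for n,P in(("heater",H),):
    for i in range(4):
        d=P[(i+1)%4]-P[i];print("   len %.1f dir %.1f"%(np.hypot(*d)*1e3,np.degrees(np.arctan2(d[1],d[0]))))
E
```

```text
heater [[ 0.5596583  -0.26064153]
 [ 0.55790449 -0.35976245]
 [ 0.45858603 -0.35515022]
 [ 0.46083765 -0.25549742]] [ 0.50924662 -0.3077629 ]
long [ 0.50704355 -0.3121528 ] [np.float64(-2.01924143574625), np.float64(-2.132445353535806), np.float64(-1.017196266584536), np.float64(88.13703924730257)]
[[ 0.61189508 -0.11837793]] [ 0.61343198 -0.1145315 ] [ 0.6140848  -0.11433983]
   len 99.1 dir -91.0
   len 99.4 dir 177.3
   len 99.7 dir 88.7
   len 99.0 dir -3.0
```

The long block sits about 4 mm towards -y of the plate middle, and the round block shows the same offset from the TCP. So jaw centring has a bias of about -4 mm along tool y. I'll compensate for it with the square block and mend the long block afterwards.

Emit:
carry_out(plan=[[[-0.0019,0.0031,0.02],[0,0,0],0],[[0,0,0.025],[0,0,0],0],[[0,0,0.0185],[0,0,0],0],[[0,0,0.01],[0,0,0],0],[[0,0,0],[0,0,0],60],[[0,0,0],[0,0,0],80],[[0,0,0],[0,0,0],80],[[0,0,0],[0,0,0],80]])

```text
time_s: 14.47
tcp_pos: [0.6213, 0.2962, 0.235]
eef_rot: [179.9, 0.1, -170.6]
contact_force: [-0.3, -0.5, 1.2]
gripper_width: 0.0666
```

Emit:
carry_out(plan=[[[0,0,0],[0,0,0],90],[[0,0,0],[0,0,0],95]])

```text
time_s: 14.63
tcp_pos: [0.621, 0.2961, 0.2344]
eef_rot: [180.0, 0.1, -170.6]
contact_force: [-0.2, 0.3, 1.0]
gripper_width: 0.0567
```

Emit:
carry_out(plan=[[[0,0,0],[0,0,0],105],[[0,0,0],[0,0,0],120],[[0,0,0],[0,0,0],150]])

```text
time_s: 14.88
tcp_pos: [0.6209, 0.2962, 0.234]
eef_rot: [180.0, 0.0, -170.6]
contact_force: [-1.0, 1.0, 3.6]
gripper_width: 0.052
```

Emit:
carry_out(plan=[[[0,0,0],[0,0,0],200],[[0,0,0],[0,0,0],200],[[0,0,0],[0,0,0],200],[[0,0,0],[0,0,0],200]])

```text
time_s: 15.22
tcp_pos: [0.6209, 0.2962, 0.2339]
eef_rot: [180.0, 0.0, -170.6]
contact_force: [-1.7, 0.8, 5.2]
gripper_width: 0.052
```

The sideways force is now small (0.8 N, against about 4 N before), which confirms the jaw bias. I'll carry the square block to the cooler.

Emit:
carry_out(plan=[[[0,0,-0.005],[0,0,0],200],[[0,0,-0.025],[0,0,0],200],[[0,0,-0.025],[0,0,4.1],200],[[0,0,-0.021],[0,0,4.1],200],[[0.0101,-0.0186,0],[0,0,0],200],[[0.0152,-0.0279,0],[0,0,0],200],[[0.0189,-0.0349,0],[0,0,0],200],[[0.0189,-0.0349,0],[0,0,0],200],[[0.0189,-0.0349,0],[0,0,0],200],[[0.0189,-0.0349,0],[0,0,0],200],[[0.0152,-0.0279,0],[0,0,0],200],[[0.0101,-0.0186,0],[0,0,0],200]])

```text
time_s: 16.22
tcp_pos: [0.4971, 0.058, 0.3089]
eef_rot: [-180.0, -0.1, -178.9]
contact_force: [-0.4, 0.7, -1.9]
gripper_width: 0.0518
```

Emit:
carry_out(plan=[[[0,0,0],[0,0,0],200],[[0,0,0.02],[0,0,0],200],[[0,0,0.025],[0,0,0],200],[[0,0,0.02],[0,0,0],200],[[0,0,0.01],[0,0,0],200],[[0,0,0],[0,0,0],200],[[0,0,0],[0,0,0],200]])

```text
time_s: 16.8
tcp_pos: [0.4996, 0.0608, 0.2343]
eef_rot: [-179.9, -0.1, -178.8]
contact_force: [0.9, -0.3, -2.6]
gripper_width: 0.0517
```

Emit:
carry_out(plan=[[[0,0.0004,0.005],[0,0,0],200],[[0,0,0.003],[0,0,0],200],[[0,0,0.001],[0,0,0],200],[[0,0,0],[0,0,0],200],[[0,0,0.001],[0,0,0],200],[[0,0,0],[0,0,0],200],[[0,0,0],[0,0,0],200]])

```text
time_s: 17.38
tcp_pos: [0.4995, 0.0612, 0.2246]
eef_rot: [180.0, 0.0, -178.8]
contact_force: [0.0, -0.1, -3.6]
gripper_width: 0.052
```

Emit:
carry_out(plan=[[[0,0,0.001],[0,0,0],200],[[0,0,0],[0,0,0],200],[[0,0,0],[0,0,0],200]])

```text
time_s: 17.63
tcp_pos: [0.4996, 0.0612, 0.2239]
eef_rot: [180.0, 0.0, -178.8]
contact_force: [-2.5, -0.2, 5.9]
gripper_width: 0.0516
```

Emit:
carry_out(plan=[[[0,0,0],[0,0,0],90],[[0,0,0],[0,0,0],75],[[0,0,0],[0,0,0],50],[[0,0,0],[0,0,0],0],[[0,0,0],[0,0,0],0],[[0,0,0],[0,0,0],0],[[0,0,0],[0,0,0],0],[[0,0,-0.015],[0,0,0],0],[[0,0,-0.025],[0,0,0],0],[[0,0,-0.025],[0,0,0],0],[[0,0,-0.02],[0,0,0],0]])

```text
time_s: 18.55
tcp_pos: [0.4996, 0.0612, 0.31]
eef_rot: [180.0, 0.0, -178.8]
contact_force: [1.1, -0.4, -0.1]
gripper_width: 0.0875
```

Emit:
carry_out(plan=[[[-0.0109,-0.0178,0],[0,0,0],0],[[-0.0163,-0.0267,0],[0,0,0],0],[[-0.0185,-0.0303,0],[0,0,0],0],[[-0.0185,-0.0303,0],[0,0,0],0],[[-0.0185,-0.0303,0],[0,0,0],0],[[-0.0163,-0.0267,0],[0,0,0],0],[[-0.0099,-0.0159,0],[0,0,0],0],[[0,0,0],[0,0,0],0],[[0,0,0],[0,0,0],0]])

```text
time_s: 19.3
tcp_pos: [0.6121, -0.1156, 0.3075]
eef_rot: [180.0, -0.1, -178.9]
contact_force: [0.4, 0.0, -0.3]
gripper_width: 0.0877
```

```bash
python3 - <<'E'
from vis import *
s=r.get_state();print(s["tcp_pos"],s["eef_rot"],s["joints"])
im=r.capture("top")[:,:,::-1];cv2.imwrite("top3.png",im)
t=[]
for cx,cy in[(320,205),(240,172)]:
    x0,y0=cx-25,cy-30
    t.append(cv2.resize(im[y0:y0+60,x0:x0+50],(400,480),interpolation=cv2.INTER_CUBIC))
cv2.imwrite("pics/t3.png",np.hstack(t))
E
```

```text
[ 0.61213049 -0.1155775   0.30753963] [ 1.79998702e+02 -6.68371040e-02 -1.78939004e+02] [ 7.23711488e+00  2.00882137e+01 -1.34732801e+01 -1.01701501e-02
 -5.65048161e+01 -9.61705025e+01]
```

View pics/t3.png

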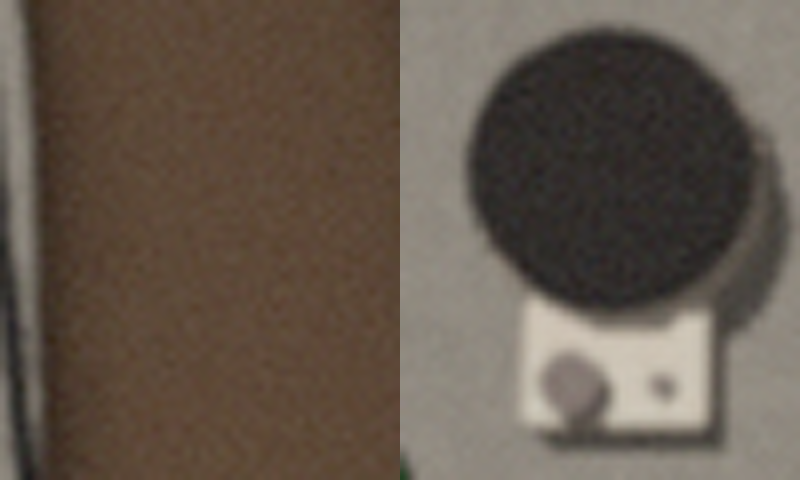

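```bash
python3 - <<'E'
from vis import *
P=back("top",tile(215,142,8,[(611.5,168),(469,168),(754,168),(611.5,26),(611.5,310)],400,0),.05);print(P)
E
```

```text
[[0.62167383 0.286381  ]
 [0.6217291  0.3381696 ]
 [0.62163067 0.23463344]
 [0.67444015 0.28741293]
 [0.56942853 0.28537969]]
```

Emit:
carry_out(plan=[[[0,0.001,0.02],[0,0,0],0],[[0,0,0.025],[0,0,0],0],[[0,0,0.025],[0,0,0],0],[[0,0,0.0135],[0,0,0],0],[[0,0,0.01],[0,0,0],0],[[0,0,0],[0,0,0],60],[[0,0,0],[0,0,0],90],[[0,0,0],[0,0,0],105],[[0,0,0],[0,0,0],140],[[0,0,0],[0,0,0],200],[[0,0,0],[0,0,0],200],[[0,0,0],[0,0,0],200]])

```text
time_s: 20.35
tcp_pos: [0.6123, -0.1136, 0.2159]
eef_rot: [-180.0, 0.1, -178.8]
contact_force: [-1.4, 0.4, 6.3]
gripper_width: 0.0541
```

Emit:
carry_out(plan=[[[0,0,-0.005],[0,0,0],200],[[0,0,-0.03],[0,0,0],200],[[0,0,-0.035],[0,0,0],200],[[0,0,-0.035],[0,0,0],200],[[0,0,-0.015],[0,0,0],200],[[-0.0009,0.02,0],[0,0,0],200],[[-0.0013,0.03,0],[0,0,0],200],[[-0.0016,0.037,0],[0,0,0],200],[[-0.0016,0.037,0],[0,0,0],200],[[-0.0016,0.037,0],[0,0,0],200],[[-0.0016,0.037,0],[0,0,0],200],[[-0.0016,0.037,0],[0,0,0],200]])

```text
time_s: 21.35
tcp_pos: [0.6167, 0.1233, 0.3347]
eef_rot: [180.0, -0.0, -178.8]
contact_force: [0.7, 0.1, -2.2]
gripper_width: 0.0542
```

Emit:
carry_out(plan=[[[-0.0016,0.037,0],[0,0,0],200],[[-0.0016,0.037,0],[0,0,0],200],[[-0.0015,0.035,0],[0,0,0],200],[[-0.0013,0.03,0],[0,0,0],200],[[-0.0009,0.02,0],[0,0,0],200],[[-0.0004,0.0095,0],[0,0,0],200],[[0,0,0.02],[0,0,0],200],[[0,0,0.03],[0,0,0],200],[[0,0,0.025],[0,0,0],200],[[0,0,0.01],[0,0,0],200],[[0,0,0],[0,0,0],200],[[0,0,0],[0,0,0],200]])

```text
time_s: 22.35
tcp_pos: [0.6215, 0.2898, 0.2501]
eef_rot: [-180.0, -0.0, -178.8]
contact_force: [0.0, 0.4, -1.2]
gripper_width: 0.0541
```

Contact should come at about 0.236.

Emit:
carry_out(plan=[[[0,0.0004,0.007],[0,0,0],200],[[0,0,0.003],[0,0,0],200],[[0,0,0.002],[0,0,0],200],[[0,0,0.001],[0,0,0],200],[[0,0,0],[0,0,0],200],[[0,0,0],[0,0,0],200]])

```text
time_s: 22.85
tcp_pos: [0.6212, 0.2907, 0.2372]
eef_rot: [180.0, 0.0, -178.8]
contact_force: [-0.3, -0.2, -2.1]
gripper_width: 0.0541
```

Emit:
carry_out(plan=[[[0,0,0.0008],[0,0,0],200],[[0,0,0],[0,0,0],200],[[0,0,0],[0,0,0],200]])

```text
time_s: 23.1
tcp_pos: [0.6211, 0.2907, 0.2361]
eef_rot: [180.0, 0.0, -178.8]
contact_force: [-0.9, 0.4, -2.4]
gripper_width: 0.0541
```

Emit:
carry_out(plan=[[[0,0,0.0008],[0,0,0],200],[[0,0,0],[0,0,0],200],[[0,0,0],[0,0,0],200]])

```text
time_s: 23.35
tcp_pos: [0.6211, 0.2907, 0.236]
eef_rot: [180.0, 0.0, -178.8]
contact_force: [-3.4, -0.1, 5.0]
gripper_width: 0.0543
```

Emit:
carry_out(plan=[[[0,0,0],[0,0,0],88],[[0,0,0],[0,0,0],75],[[0,0,0],[0,0,0],50],[[0,0,0],[0,0,0],0],[[0,0,0],[0,0,0],0],[[0,0,0],[0,0,0],0],[[0,0,0],[0,0,0],0],[[0,0,-0.015],[0,0,0],0],[[0,0,-0.025],[0,0,0],0],[[0,0,-0.03],[0,0,0],0],[[0,0,-0.015],[0,0,3.35],0]])

```text
time_s: 24.27
tcp_pos: [0.6218, 0.291, 0.3238]
eef_rot: [179.9, 0.2, 177.9]
contact_force: [1.5, 0.6, 1.4]
gripper_width: 0.0877
```

Emit:
carry_out(plan=[[[0.0038,-0.025,0],[0,0,0],0],[[0.0053,-0.035,0],[0,0,0],0],[[0.0058,-0.038,0],[0,0,0],0],[[0.0058,-0.038,0],[0,0,0],0],[[0.0058,-0.038,0],[0,0,0],0],[[0.0058,-0.038,0],[0,0,0],0],[[0.0058,-0.038,0],[0,0,0],0],[[0.0058,-0.038,0],[0,0,0],0],[[0.0058,-0.038,0],[0,0,0],0],[[0.0058,-0.038,0],[0,0,0],0],[[0.0058,-0.038,0],[0,0,0],0],[[0.0058,-0.038,0],[0,0,0],0]])

```text
time_s: 25.27
tcp_pos: [0.5368, -0.1482, 0.3206]
eef_rot: [180.0, 0.0, 177.9]
contact_force: [1.0, -0.8, -0.1]
gripper_width: 0.0874
```

Emit:
carry_out(plan=[[[0.0058,-0.038,0],[0,0,0],0],[[0.0058,-0.038,0],[0,0,0],0],[[0.0053,-0.035,0],[0,0,0],0],[[0.0046,-0.03,0],[0,0,0],0],[[0.003,-0.0218,0],[0,0,0],0],[[0,0,0],[0,0,0],0],[[0,0,0],[0,0,0],0]])

```text
time_s: 25.85
tcp_pos: [0.5063, -0.3095, 0.32]
eef_rot: [180.0, -0.0, 177.7]
contact_force: [-0.6, 0.9, -0.2]
gripper_width: 0.0879
```

```bash
python3 - <<'E'
from vis import *
s=r.get_state();print(s["tcp_pos"],s["eef_rot"],s["joints"])
im=r.capture("top")[:,:,::-1];cv2.imwrite("top4.png",im)
t=[]
for cx,cy in[(320,205),(240,172)]:
    x0,y0=cx-25,cy-30
    t.append(cv2.resize(im[y0:y0+60,x0:x0+50],(400,480),interpolation=cv2.INTER_CUBIC))
cv2.imwrite("pics/t4.png",np.hstack(t))
E
```

```text
[ 0.50630582 -0.309473    0.32002849] [ 1.79995016e+02 -1.50238235e-02  1.77689942e+02] [-1.25776016e+01  1.68322775e+01 -1.64856826e+01 -2.66397391e-03
 -5.66977116e+01 -7.97309936e+01]
```

View pics/t4.png

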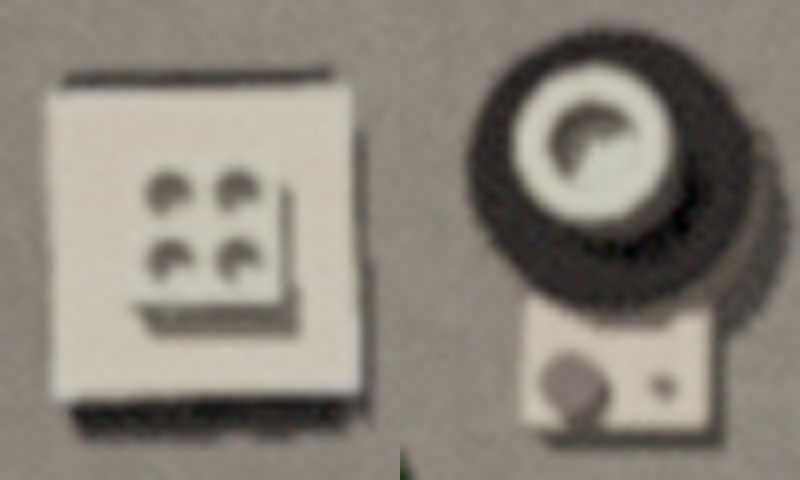

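```bash
python3 - <<'E'
from vis import *
t=lambda x0,y0,ox,p:back
A=lambda p,z:back("top",tile(295,175,8,p,0,0),z); B=lambda p,z:back("top",tile(215,142,8,p,400,0),z)
c=A([(45,90),(352,82),(362,394),(52,400)],.04);print("cooler",c.mean(0))
w=A([(169,191),(239,190),(240,260),(171,262)],.08)
for P in(c,w):
    print([(round(np.hypot(*(P[(i+1)%4]-P[i]))*1e3,1),round((np.degrees(np.arctan2(*(P[(i+1)%4]-P[i])[::-1]))+45)%90-45,1)) for i in range(4)])
print("sq wells",w.mean(0),"faces",A([(206.5,228)],.08))
print("round",B([(592,143.5)],.09),"shaker",B([(611.5,168)],.05))
E
```

```text
cooler [0.49967592 0.05735025]
[(np.float64(111.7), np.float64(1.5)), (np.float64(113.8), np.float64(1.4)), (np.float64(111.6), np.float64(1.1)), (np.float64(112.9), np.float64(1.5))]
[(np.float64(24.6), np.float64(0.8)), (np.float64(24.7), np.float64(0.6)), (np.float64(24.2), np.float64(1.6)), (np.float64(25.1), np.float64(1.6))]
sq wells [0.50021745 0.05710389] faces [[0.49940789 0.0564923 ]]
round [[0.62186502 0.28673824]] shaker [[0.62167383 0.286381  ]]
```

Measured centre offsets: square block about 0.6 mm from the cooler middle (yaw within 0.5°), round block about 0.4 mm from the shaker middle. Now I'll regrasp the long block and shift it about 4.5 mm in +y and 1 mm in +x.

Emit:
carry_out(plan=[[[-0.0007,0.0013,0.02],[0,0,0],0],[[0,0,0.025],[0,0,0],0],[[0,0,0.021],[0,0,-0.1],0],[[0,0,0.01],[0,0,0],0],[[0,0,0],[0,0,0],60],[[0,0,0],[0,0,0],90],[[0,0,0],[0,0,0],115],[[0,0,0],[0,0,0],125],[[0,0,0],[0,0,0],150],[[0,0,0],[0,0,0],200],[[0,0,0],[0,0,0],200],[[0,0,0],[0,0,0],200]])

```text
time_s: 26.9
tcp_pos: [0.5077, -0.3071, 0.2448]
eef_rot: [-180.0, 0.0, 177.9]
contact_force: [-0.0, 0.4, 3.4]
gripper_width: 0.044
```

Emit:
carry_out(plan=[[[0,0,0],[0,0,0],200],[[0,0,0],[0,0,0],200],[[0,0,0],[0,0,0],200]])

```text
time_s: 27.15
tcp_pos: [0.5078, -0.3071, 0.2448]
eef_rot: [-180.0, 0.0, 177.9]
contact_force: [-0.6, 0.3, 5.4]
gripper_width: 0.0441
```

Emit:
carry_out(plan=[[[0,0,-0.004],[0,0,0],200],[[0,0,-0.003],[0,0,0],200],[[0,0,0],[0,0,0],200],[[-0.0009,0.0034,0],[0,0,0],200],[[0,0,0],[0,0,0],200],[[0,0,0.003],[0,0,0],200],[[0,0,0.002],[0,0,0],200],[[0,0,0],[0,0,0],200],[[0,0,0],[0,0,0],200]])

```text
time_s: 27.9
tcp_pos: [0.5085, -0.3036, 0.2458]
eef_rot: [180.0, -0.0, 177.9]
contact_force: [-0.4, -0.4, -2.4]
gripper_width: 0.044
```

Emit:
carry_out(plan=[[[0,0,0.001],[0,0,0],200],[[0,0,0.0007],[0,0,0],200],[[0,0,0],[0,0,0],200],[[0,0,0],[0,0,0],200]])

```text
time_s: 28.23
tcp_pos: [0.5086, -0.3037, 0.2449]
eef_rot: [-180.0, 0.0, 177.9]
contact_force: [-1.5, 0.4, 1.1]
gripper_width: 0.0438
```

Light contact (about 4 N). I'll release, lift and move clear.

Emit:
carry_out(plan=[[[0,0,0.0003],[0,0,0],200],[[0,0,0],[0,0,0],115],[[0,0,0],[0,0,0],100],[[0,0,0],[0,0,0],80],[[0,0,0],[0,0,0],40],[[0,0,0],[0,0,0],0],[[0,0,0],[0,0,0],0],[[0,0,0],[0,0,0],0],[[0,0,-0.015],[0,0,0],0],[[0,0,-0.025],[0,0,0],0],[[0,0,-0.03],[0,0,0],0],[[0,0,-0.03],[0,0,0],0]])

```text
time_s: 29.23
tcp_pos: [0.5084, -0.3036, 0.3449]
eef_rot: [180.0, -0.1, 177.9]
contact_force: [1.3, 0.1, 0.1]
gripper_width: 0.0874
```

Emit:
carry_out(plan=[[[0.015,-0.02,0],[0,0,0],0],[[0.02,-0.03,0],[0,0,0],0],[[0.02,-0.03,0],[0,0,0],0],[[0.02,-0.03,0],[0,0,0],0],[[0.02,-0.03,0],[0,0,0],0],[[0.02,-0.03,0],[0,0,0],0],[[0.02,-0.03,0],[0,0,0],0],[[0.02,-0.03,0],[0,0,0],0],[[0.02,-0.03,0],[0,0,0],0],[[0.015,-0.02,0],[0,0,0],0],[[0.01,-0.01,0],[0,0,0],0],[[0,0,0],[0,0,0],0]])

```text
time_s: 30.23
tcp_pos: [0.2961, -0.5879, 0.3437]
eef_rot: [180.0, -0.0, 177.8]
contact_force: [0.8, -0.1, 0.6]
gripper_width: 0.0876
```

```bash
python3 - <<'E'
from vis import *
s=r.get_state();print(s["tcp_pos"],s["time_s"])
im=r.capture("top")[:,:,::-1];cv2.imwrite("top5.png",im)
a=cv2.resize(im[181:241,421:471],(400,480),interpolation=cv2.INTER_CUBIC)
b=cv2.resize(im[110:260,210:410],(400,300),interpolation=cv2.INTER_CUBIC)
cv2.imwrite("pics/t5.png",np.hstack([a,np.vstack([b,np.zeros((180,400,3),np.uint8)])]))
im=r.capture("side")[:,:,::-1]
cv2.imwrite("pics/s5.png",cv2.resize(im[110:290,200:440],(800,600),interpolation=cv2.INTER_CUBIC))
E
```

```text
[ 0.29614504 -0.58790694  0.34367913] 30.2333
```

View pics/t5.png

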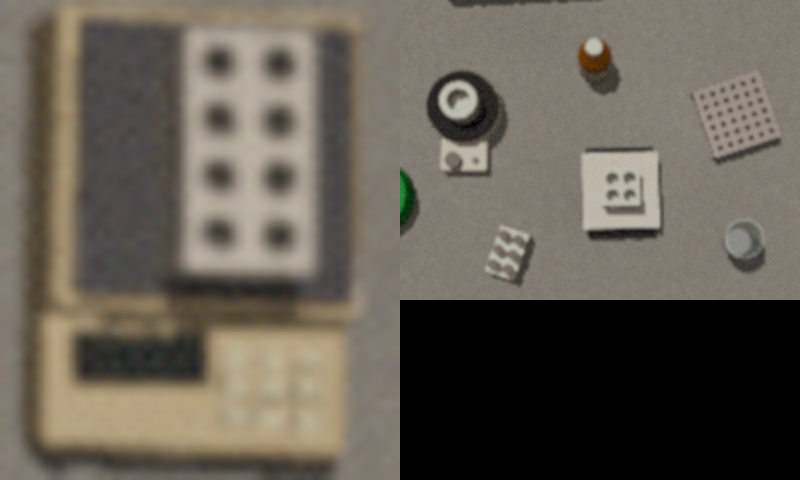

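View pics/s5.png

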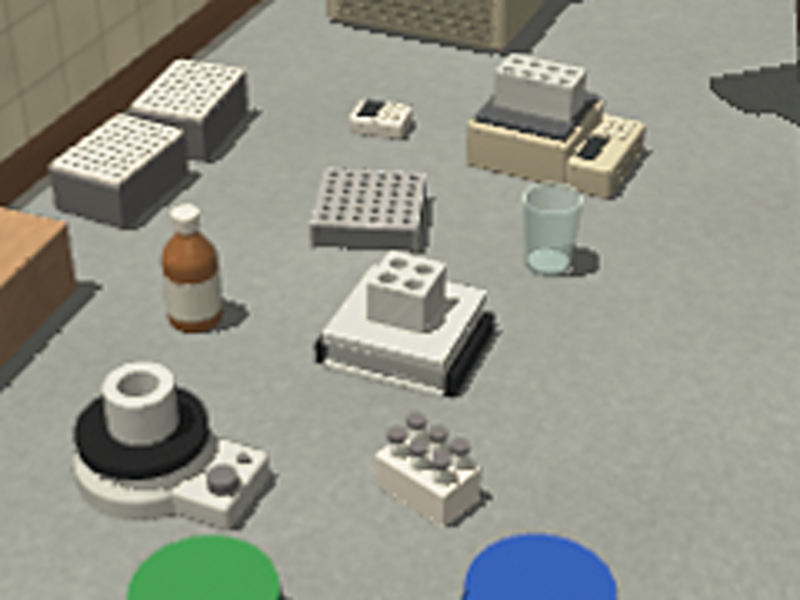

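```bash
python3 - <<'E'
from vis import *
A=lambda p,z:back("top",tile(421,181,8,p,0,0),z)
W=A([(218,63),(219,119),(220,176),(219,234),(279,235),(280,178),(279,121),(279,64)],.1)
H=A([(80,20),(355,25),(352,300),(74,294)],.06)
print(W.mean(0),H.mean(0),[np.degrees(np.arctan2(*(W[i]-W[j])[::-1])) for i,j in((0,3),(7,4))])
r.close_job();print(r.get_state()["time_s"])
E
```

```text
[ 0.50778726 -0.30781219] [ 0.50924669 -0.30785362] [np.float64(-1.6622788107104494), np.float64(-2.108803758161852)]
the job is handed in; nothing more can be done
the job is handed in; nothing more can be done
```

The job is done and handed in at about 30 s of the 112 s allowed. All three blocks are on their asked-for instruments.

I set the round block down and let go of it on the steel stand. Then I moved the long block to the heater, the square block to the cooler, and the round block from the stand to the shaker.

The last camera checks gave:

| Block | Centre offset from plate middle | Yaw |
|---|---|---|
| Long, on heater | about 1.5 mm (x), under 0.1 mm (y) | within about 0.5° |
| Square, on cooler | about 0.6 mm | within about 0.5° |
| Round, on shaker | about 0.4 mm | not applicable |

- **Long block:** a check after the first setting-down disagreed with the plan. It sat about 4.4 mm off towards -y, because the jaws' middle lies about 4 mm to one side of the tool frame. I corrected for that on the later placings and regripped the long block to recentre it.
- **Measuring limits:** these figures come from the top camera, and the heater plate's x middle read 2 mm differently between two measurements.
- **Everything else:** the last pictures show the blocks upright and the stand empty, with the bottle, beaker and tube rack standing where they were. I judged the bystanders by eye and did not measure them again. The setting-down forces stayed below about 10 N.

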